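# Snap the cap back on the open glue stick and lift it out by the cap

### The arm

A 7-joint arm with a two-finger parallel gripper is mounted at the origin on the work surface; the furniture and walls round the work are solid. World frame = base frame: x ahead of the robot, y to its left, z up, the work surface at z = 0. Lengths are in m, angles in rad, forces in N, time in s.
With the tool pointing down it reaches from about 0.4 to 0.875 m from the base axis. Payload 19.3 kg.
Tool frame: the origin (TCP) lies at the very end of the fingers, on their centre line; the grasp point (between the pads) lies 19 mm behind it; z points along the fingers, y is the line along which they close (so a half turn about z gives the same grasp; the last joint's range is limited). The gripper opens to 85 mm and grips with 20 to 120 N. Pads are 22 mm wide; open, the fingers measure 114 mm over their backs; the gripper's body (76 mm by 85 mm) begins 54 mm behind the grasp point. The pads swing forward as they close: fully open they stand 13 mm farther back than shut.
Start: joints at [1.136, 0.521, -0.036, 1.599, 0.021, 1.021, -0.113], TCP at [0.223, -0.584, 0.199] pointing down, gripper open.
Joint ranges: [-2.91, 2.91], [-0.3, 2.13], [-1.5, 1.42], [0.17, 2.43], [-1.26, 4.41], [0.16, 1.93], [-2.52, 2.52]. Speed limits (rad/s): [1.89, 1.89, 2.39, 2.39, 3.01, 3.01, 3.01].

### API

Orientations are given as [roll, pitch, yaw] about the fixed x, y, z axes, in that order (R = Rz(yaw) Ry(pitch) Rx(roll)).
In Python, from workcell import bot gives the robot as it stands. The module is installed in compiled form; this text tells all that it offers.
- The arm moves only by the tool apply_moves, never from a script. Its arguments are lists of equal length, an entry for each row: "claw": the finger opening in m, from 0 to 0.0854; "xyz": the shift along the tool's x, y, z in m, a list of three; "twist": the turn, a rotation vector about the tool's x, y, z in rad, a list of three. A call has 1 to 20 rows; each row shifts and turns the commanded pose from where the row before left it, along the tool's axes as they then stand; what a row does not reach is not made up. A row lasts 1/10 s, in which the tool goes at most 50 mm and 8.59 degrees, less where a joint would pass 70% of its speed; a pose out of reach is approached as far as the arm can. A call with a gripper value outside its range is refused whole. The fingers move at their own pace and stop on an object; "force" is the grip in N (left out, the last holds). Time passes only in rows, so rows that do not move let the fingers close. It gives the time, the measured TCP pose, the force, the opening and the grip force at its end, in the units of the state.
- bot.observe(): the state, without advancing time (a new reading comes with each control period).
- bot.grab_frame(name): name is "side" or "top"; returns a dict with "img" (420x560x3 uint8, red, green, blue), "vfov" (degrees; the focal length in pixels is half the picture's height over the tangent of half this angle, whatever the lens; pixels are square), "cx", "cy" (the principal point, pixels), "distortion" ([k1, k2, p1, p2, k3] as OpenCV has them; the pictures are not rectified), "view" (4x4, takes a point from world to camera coordinates). Camera axes: x right, y up, looking along -z (the intrinsics and any distortion apply to the point x, -y, -z); pixel columns grow to the right and rows downward; lengths in m; the calibration is good to about 2 mm. A picture is of the moment at which its call begins. There is no depth.
- bot.job_done(): hands the job in; it is judged then, once.
Trained networks look in the newest picture that a camera, given by its name, has taken for a name from the list of things; names that differ only in an ending like _2 or _b are one class to them, and where a whole thing is asked for, a point or a joint stands for the part that bears it (a point fixed in the world has none). Each returns a list of dicts, best first, with "score" (0 to 1); they miss things now and then, are a little off and sometimes report something else, mostly with a low value. They report only what shows in the picture. A call takes as long as a camera call. They do not tell look-alikes from the thing itself.
- bot.find_in(camera, query): "position" ([x, y, z] in m, in world coordinates, good to about 4 mm: the middle of the surface that is visible of it).
The state is a dict: "clock": time; "qpos": joint angles; "qd": joint speeds; "joint_efforts": joint torques, N m; "position": TCP position; "tool_rot": TCP orientation; "force": force on the tool from outside, world axes, zero at the start; "moment": the same for the moment, N m; "grip_width": finger opening in m; "finger_force": force on a finger pad.
Only numpy, scipy, OpenCV 4.12 (cv2) and the standard library are available. Lean on these libraries where they do the work, as an engineer would, in place of code of your own. Each camera call takes 0.05 s, during which the arm holds its last target. There are 200 camera calls.

### The job

The blue glue stick in the wooden caddy was left open and is drying out. Pick up its blue cap from the desk, press it straight down onto the stick until it clicks, and keep pressing firmly for about a second after the click so that the cap is fully home against the barrel; then lift the glue stick out of the caddy by its cap alone and finish still holding it by the cap, upright and still, well clear above the caddy. Leave the red glue stick and the clay pot where they are.

Things in the scene. Friction and masses are not known exactly. Their poses are not given: they have to be found in the camera images.
- cap: blue ribbed glue stick cap, a round cup 34 mm across and 52 mm tall, 50 g, standing on the desk with its open mouth down. Origin: centre of the mouth's rim (underside), z up to its closed top. The bore is 22 mm wide and 41 mm deep, with a snap groove inside, 26 mm wide, from 3.5 to 13 mm above the mouth.
- stick: the open blue glue stick, 55 to 120 g, standing loose in one well of the caddy. Origin: centre of its underside, z up along it. Blue barrel 34 mm across, 58 mm tall; above it a white neck 20 mm across, tapering to 14 mm over its last 6 mm; neck top 94 mm above the origin, glue to 97 mm. Four sprung white snap beads stand out of the neck to 25.6 mm across.
- shoulder (a point): centre of the stick's shoulder, the flat ring on top of the barrel, 58 mm above its origin; moves with it. The lowered cap's rim meets the beads about 11 mm above it; pushing on takes 5 to 10 N, the force drops to almost nothing about 7 mm above it, and the cap is home when its rim stands on the shoulder (hard stop). Snapped on, the cap carries the stick, with about 1 mm of play.
- caddy: fixed light wooden block, 70 mm (its x) by 150 mm (its y) by 30 mm tall, with two round wells 37 mm wide and 24 mm deep (floors 6 mm above the desk) at 40 mm either way along its y. Origin: centre of its underside. Either well may hold the blue stick; the other holds the red one.
- glue_red: closed red and white glue stick, 29 mm across and 91 mm tall, standing loose in the other well of the caddy, to be left there. Origin: centre of its underside.
- clay_pot: small orange clay pot, 50 mm across and 42 mm tall, loose on the desk, to be left alone. Origin: centre of its underside.
There are look-alikes about, which are no part of the job. There is more than one size of the stick; the one meant has the size given above.

How it is judged:
By the outcome, as a careful person would: the job done as asked, in the order asked, and still so for the second after the job is handed in, while the arm keeps its last pose, push and grip.
It also fails if it takes over 48 s, if anything falls off the work surface, if the arm or the gripper's body presses on something with over 40 N, if the wrist force passes 120 N, or if a joint passes its speed limit or range.

## Working session

There is one attempt and no reset: what is moved stays moved. The work goes in short steps, Python scripts to look and compute and a tool call to move; the robot and the scene stay as the last step left them, time stands still between calls to the robot, and variables do not carry over. Pictures are saved under pics/ and viewed, at most 10 in all, crops included, and the job is handed in when it is done.

Besides the shell and the picture viewer there is one more tool, called after ">>>" as name(argument=value, ...), one argument or row to a line, values as JSON. apply_moves: Moves the arm, as the interface text tells. Its arguments: {"type":"object","properties":{"claw":{"type":"array"},"xyz":{"type":"array"},"twist":{"type":"array"},"force":{"type":"number"}},"required":["claw","xyz","twist"]}

```bash
mkdir -p pics; cat > h.py <<'E'
import numpy as np, cv2
from workcell import bot
def K(f):
    h=f["img"].shape[0]; F=h/2/np.tan(np.radians(f["vfov"])/2)
    return np.array([[F,0,f["cx"]],[0,F,f["cy"]],[0,0,1.]])
def M(f):
    return np.diag([1,-1,-1,1.])@np.array(f["view"])
def proj(f,P):
    V=M(f); return cv2.projectPoints(np.array(P,float).reshape(-1,1,3),cv2.Rodrigues(V[:3,:3])[0],V[:3,3],K(f),np.array(f["distortion"],float))[0][:,0]
def atz(f,uv,z):
    p=cv2.undistortPoints(np.array(uv,float).reshape(-1,1,2),K(f),np.array(f["distortion"],float))[:,0]
    V=M(f);R=V[:3,:3];c=-R.T@V[:3,3]
    d=np.c_[p,np.ones(len(p))]@R
    return c+d*((z-c[2])/d[:,2])[:,None]
def save(f,n,crop=None,s=1):
    im=f["img"][...,::-1]
    if crop: x0,y0,x1,y1=crop; im=im[y0:y1,x0:x1]
    cv2.imwrite("pics/"+n,cv2.resize(im,None,fx=s,fy=s,interpolation=cv2.INTER_CUBIC))
E
python3 - <<'E'
from h import *
np.set_printoptions(precision=4,suppress=True)
s=bot.observe(); print({k:np.round(v,3) for k,v in s.items()})
fs={}
for c in("top","side"):
    f=bot.grab_frame(c); fs[c]=f; save(f,c+"0.png")
    V=M(f); print(c,-V[:3,:3].T@V[:3,3])
    for q in("cap","stick","shoulder","caddy","glue_red","clay_pot"):
        for r in bot.find_in(c,q)[:4]:
            print(c,q,round(r["score"],2),np.round(r["position"],3),proj(f,r["position"])[0].round())
E
```

```text
{'clock': np.float64(0.0), 'qpos': array([ 1.136,  0.522, -0.036,  1.6  ,  0.021,  1.021, -0.113]), 'qd': array([ 0.002,  0.002, -0.001,  0.001,  0.   , -0.002,  0.   ]), 'joint_efforts': array([  0.   , -92.712,   1.98 , -36.993,   0.018,   0.008,   0.   ]), 'position': array([ 0.223, -0.584,  0.198]), 'tool_rot': array([-3.14 ,  0.   ,  0.365]), 'force': array([-0.315,  0.148, -0.491]), 'moment': array([-0.017, -0.014,  0.044]), 'finger_force': np.float64(0.0), 'grip_width': np.float64(0.085)}
top [0.439  0.0223 0.924 ]
top cap 0.73 [ 0.444 -0.081  0.051] [323. 239.]
top stick 0.59 [0.423 0.08  0.064] [250. 249.]
top stick 0.54 [0.531 0.089 0.041] [248. 202.]
top shoulder 0.68 [0.426 0.078 0.067] [251. 248.]
top shoulder 0.48 [0.53  0.088 0.042] [248. 202.]
top caddy 0.96 [0.435 0.118 0.032] [235. 244.]
top glue_red 0.78 [0.446 0.155 0.096] [214. 238.]
top clay_pot 0.88 [0.587 0.006 0.013] [283. 179.]
side [0.4272 0.511  0.7941]
side cap 0.64 [ 0.442 -0.075  0.045] [330. 168.]
side stick 0.98 [0.419 0.09  0.061] [333. 245.]
side stick 0.67 [0.529 0.095 0.036] [265. 245.]
side stick 0.53 [0.484 0.008 0.038] [300. 205.]
side shoulder 0.83 [0.422 0.088 0.063] [331. 243.]
side shoulder 0.82 [0.527 0.093 0.039] [266. 243.]
side caddy 0.91 [0.43  0.14  0.024] [320. 281.]
side glue_red 0.62 [0.441 0.17  0.084] [313. 281.]
side clay_pot 0.76 [ 0.585 -0.01   0.024] [246. 193.]
```

View pics/top0.png

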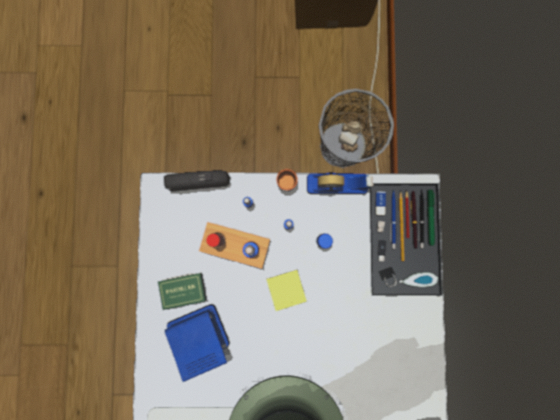

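View pics/side0.png

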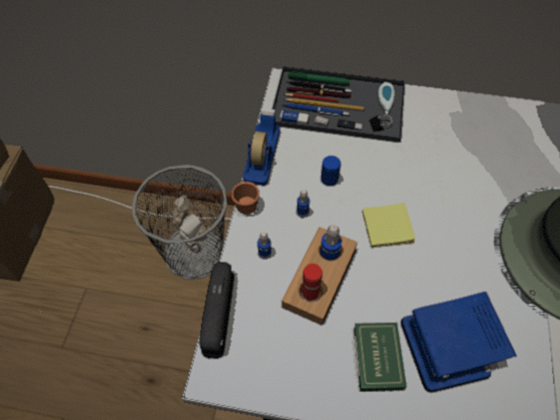

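Top view: the caddy is at (235,245) with the open stick at (251,249) and red at (214,240). The cap is at (325,241). What could be mistaken for the stick: two small open blue sticks on the desk, at (248,202) and (289,224); the one in the caddy is larger and is the one meant. What could be mistaken for the cap: the tape dispenser at (335,183) and the blue eraser at (381,200); the cap is the lone round cup. One close crop to check this.

```bash
python3 - <<'E'
from h import *
np.set_printoptions(precision=4,suppress=True)
T=bot.grab_frame("top"); S=bot.grab_frame("side")
a=T["img"][180:280,190:350,::-1]; b=S["img"][140:310,240:400,::-1]
a=cv2.resize(a,None,fx=2.5,fy=2.5,interpolation=cv2.INTER_CUBIC); b=cv2.resize(b,None,fx=2.4,fy=2.4,interpolation=cv2.INTER_CUBIC)
o=np.zeros((420,800,3),np.uint8); o[:250,:400]=a; o[:408,400:784]=b; cv2.imwrite("pics/crop0.png",o)
def comp(f,uv,r,lo,hi):
    hsv=cv2.cvtColor(f["img"],cv2.COLOR_RGB2HSV); m=cv2.inRange(hsv,lo,hi)
    n,l,st,c=cv2.connectedComponentsWithStats(m)
    for i in range(1,n):
        if st[i,4]>15 and np.hypot(*(c[i]-uv))<r: print(uv,c[i],st[i])
for f,L in((T,[(325,241),(251,249)]),(S,[(330,168),(333,245)])):
    for uv in L: comp(f,uv,15,(100,100,30),(130,255,255))
# caps prediction
print(proj(T,[[.444,-.081,.052],[.444,-.064,.052],[.444,-.081,0]]))
print(atz(T,[[325,241.5]],.052),atz(T,[[251,249]],.064),atz(T,[[251,249]],.1))
E
```

```text
(325, 241) [324.6199 240.6082] [318 234  15  14 171]
(251, 249) [251.0581 248.814 ] [243 243  15  14  86]
(330, 168) [330.3004 169.991 ] [322 156  18  29 446]
(333, 245) [329.9113 249.0319] [320 234  21  26 282]
[[322.6753 239.6125]
 [315.0888 239.6066]
 [320.0824 239.7372]]
[[ 0.4398 -0.0862  0.052 ]] [[0.4232 0.0784 0.064 ]] [[0.4239 0.076  0.1   ]]
```

View pics/crop0.png

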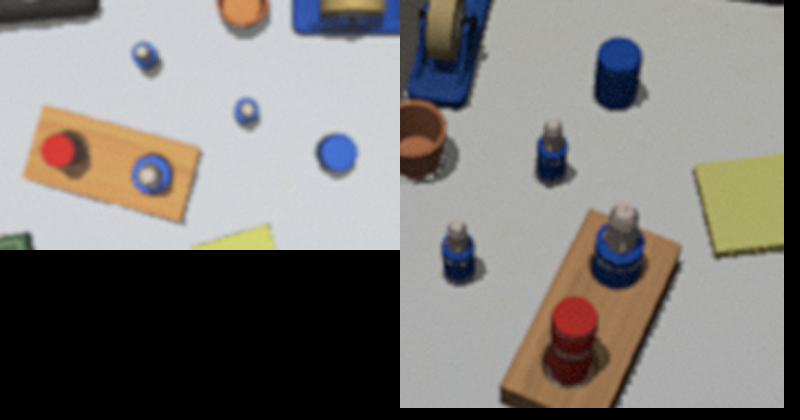

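The crop confirms the choice: the larger open blue stick is in the caddy next to red, and the cap stands alone at side pixel (330,170). Next I fit the silhouettes.

```bash
cat >> h.py <<'E'
from scipy.optimize import least_squares
def cyl(x,y,r,z0,z1):
    a=np.linspace(0,2*np.pi,60,endpoint=False)
    return np.vstack([np.c_[x+r*np.cos(a),y+r*np.sin(a),0*a+z] for z in(z0,z1)])
def cent(f,P):
    h=cv2.convexHull(proj(f,P).astype(np.float32)); m=cv2.moments(h); return np.array([m["m10"]/m["m00"],m["m01"]/m["m00"]])-0.0
def blob(f,uv,lo,hi,r=12):
    m=cv2.inRange(cv2.cvtColor(f["img"],cv2.COLOR_RGB2HSV),lo,hi); n,l,st,c=cv2.connectedComponentsWithStats(m)
    i=min((i for i in range(1,n) if st[i,4]>15),key=lambda i:np.hypot(*(c[i]-uv)))
    h=cv2.convexHull(np.argwhere(l==i)[:,::-1].astype(np.float32)); q=cv2.moments(h); return np.array([q["m10"]/q["m00"],q["m01"]/q["m00"]]),st[i]
E
python3 - <<'E'
from h import *
np.set_printoptions(precision=4,suppress=True)
T=bot.grab_frame("top"); S=bot.grab_frame("side")
lo,hi=(100,100,30),(130,255,255)
o=[blob(T,(325,241),lo,hi)[0],blob(S,(330,168),lo,hi)[0]]
for fs in([(T,o[0])],[(S,o[1])],[(T,o[0]),(S,o[1])]):
    r=least_squares(lambda p:np.concatenate([cent(f,cyl(*p,.017,0,.052))-u for f,u in fs]),[.44,-.085]); print("cap",r.x,r.fun)
# stick: blue ring in top view ~ shoulder disc + visible barrel 30..64mm
a=blob(T,(251,249),lo,hi); b=blob(S,(333,245),lo,hi); print(a,b)
for z0 in(.03,):
  r=least_squares(lambda p:cent(T,cyl(*p,.017,.03,.064))-a[0],[.424,.078]); print("stick T",r.x)
x,y=r.x
# side: white neck top blob
for f,uv in((T,(250,250)),(S,(334,231))):
    hsv=cv2.cvtColor(f["img"],cv2.COLOR_RGB2HSV)
    u,v=uv; print(proj(f,[[x,y,.103],[x,y,.1],[x,y,.064]]), cent(f,cyl(x,y,.017,.03,.064)))
    print(hsv[v-16:v+22:2,u-14:u+15:2,1])
E
```

```text
cap [ 0.4419 -0.0881] [-0.  0.]
cap [ 0.442  -0.0846] [-0.  0.]
cap [ 0.4419 -0.0863] [-0.7691 -0.0105  0.1682 -0.7195]
(array([250.3572, 249.3777]), array([244, 243,  14,  14,  85], dtype=int32)) (array([329.9865, 246.7722]), array([320, 234,  21,  26, 284], dtype=int32))
stick T [0.4222 0.0805]
[[248.7741 249.8211]
 [248.8754 249.792 ]
 [250.0358 249.458 ]] [250.3572 249.3777]
[[132 131 129 129 129 131 129 109  85  42  16   1   7   9   9]
 [134 136 132 134 129 128 131 130 129 131 123  99  63  26   4]
 [135 137 139 136 136 132 134 132 130 130 128 134 134 129 116]
 [139 134 135 137 137 140 140 136 135 135 131 131 131 131 134]
 [135 135 135 137 138  95  56  93  79  72 133 134 132 131 133]
 [133 135 135 139  50 143 136 140 161 167  44 132 135 131 129]
 [135 129 132 104 116 113  12  12  84 162 148  79 137 133 131]
 [134 135 137  52 123  13  31  30  29 101 158  48 136 136 133]
 [134 134 134  41 101  29  28  27  39  71 162  42 138 135 135]
 [131 132 134  75 113  13  37  33  15 108 159  42 136 134 135]
 [135 134 134 122  63 131  61   7  69 137  95 112 134 134 132]
 [135 138 134 137 117  51
[... 1061 characters left out ...]
3   4]
 [122 122 127 105  28  32  29  32  31  29   5   4   3   4   4]
 [123 125  48  30  33  27  28  29  29  19   7   4   4   6   3]
 [127  67 158  72  33  31  29  32  31  15  39  37  10   3   3]
 [122 103 113  31  28  38  30  28  38   9  45 119  97  46  20]
 [112 158 137  25  32  30  26  37  29  50 139  97 127 128 118]
 [105 189 202  53  44  37  25  31  31 149 187  88 124 120 123]
 [112 208 208 164  24  36  35  29  86 206 167  99 125 121 124]
 [ 93 180 207 197 191 126  44 136 202 201 149 115 124 122 123]
 [ 40 113 178 196 193 198 211 202 206 201  66 120 121 124 121]
 [ 89  88  65 186 189 195 206 214 239  93  19 124 122 120 118]
 [136 212 113  52 107 172 190 170  83  94  48 126 119 121 121]]
```

>>> apply_moves(
  claw=[0.085,0.085,0.085,0.085,0.085,0.085,0.085,0.085,0.085,0.085,0.085,0.085,0.085,0.085],
  xyz=[
    [0.0294,-0.02975,0],
    [0.0294,-0.02975,0],
    [0.0294,-0.02975,0],
    [0.0294,-0.02975,0],
    [0.0294,-0.02975,0],
    [0.0294,-0.02975,0],
    [0.0294,-0.02975,0],
    [0.0294,-0.02975,0],
    [0.0294,-0.02975,0],
    [0.0294,-0.02975,0],
    [0.0294,-0.02975,0],
    [0.0294,-0.02975,0],
    [0.0294,-0.02975,0],
    [0,0,0],
  ],
  twist=[
    [0,0,0],
    [0,0,0],
    [0,0,0],
    [0,0,0],
    [0,0,0],
    [0,0,0],
    [0,0,0],
    [0,0,0],
    [0,0,0],
    [0,0,0],
    [0,0,0],
    [0,0,0],
    [0,0,0],
    [0,0,0],
  ],
  force=80,
)

```text
clock: 2.3
position: [0.4439, -0.0814, 0.1991]
tool_rot: [-3.141, -0.002, 0.371]
force: [-0.6, -1.6, 0.3]
grip_width: 0.0849
finger_force: 0.0
```

>>> apply_moves(
  claw=[0.085,0.085,0.085,0.085,0.085,0.085,0.085],
  xyz=[
    [-0.0036,0.0039,0.03],
    [0,0,0.04],
    [0,0,0.04],
    [0,0,0.035],
    [0,0,0.025],
    [0,0,0.015],
    [0,0,0],
  ],
  twist=[
    [0,0,0],
    [0,0,0],
    [0,0,0],
    [0,0,0],
    [0,0,0],
    [0,0,0],
    [0,0,0],
  ],
)

```text
clock: 3.0
position: [0.439, -0.0911, 0.0123]
tool_rot: [-3.14, 0.003, 0.365]
force: [0.2, -0.2, 0.9]
grip_width: 0.0851
finger_force: 0.0
```

```bash
python3 - <<'E'
from h import *
s=bot.observe(); print(s["clock"],s["position"],s["tool_rot"],s["force"])
S=bot.grab_frame("side"); T=bot.grab_frame("top")
a=T["img"][190:290,250:400,::-1]; b=S["img"][80:230,250:400,::-1]
cv2.imwrite("pics/g1.png",np.hstack([cv2.resize(a,(400,400)),cv2.resize(b,(400,400))]))
E
```

```text
3.0 [ 0.43898826 -0.09112267  0.01230212] [-3.14025145e+00  2.65643465e-03  3.64878063e-01] [ 0.17275222 -0.24389586  0.94103903]
```

View pics/g1.png

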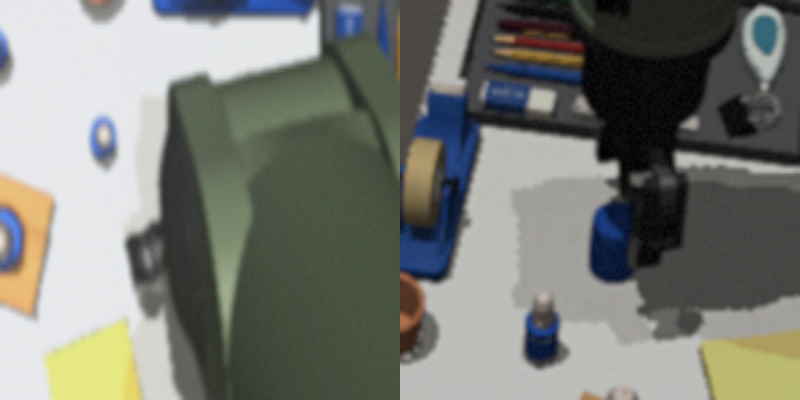

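>>> apply_moves(
  claw=[0.085,0.085,0.02,0.02,0.02,0.02,0.02,0.02],
  xyz=[
    [0.0045,-0.0034,-0.002],
    [0,0,0],
    [0,0,0],
    [0,0,0],
    [0,0,0],
    [0,0,0],
    [0,0,0],
    [0,0,0],
  ],
  twist=[
    [0,0,0],
    [0,0,0],
    [0,0,0],
    [0,0,0],
    [0,0,0],
    [0,0,0],
    [0,0,0],
    [0,0,0],
  ],
)

```text
clock: 3.9
position: [0.4434, -0.0867, 0.0163]
tool_rot: [3.141, -0.001, 0.364]
force: [-1.6, -1.1, 15.1]
grip_width: 0.0282
finger_force: 77.9
```

```bash
python3 - <<'E'
from h import *
s=bot.observe(); print(s["clock"],s["position"],s["tool_rot"],s["force"],s["grip_width"])
S=bot.grab_frame("side"); T=bot.grab_frame("top")
a=T["img"][190:290,250:400,::-1].copy(); b=S["img"][110:210,280:380,::-1]
p=proj(S,[[.4434,-.0867,.016],[.4434,-.0867,.052]]);print((p-[280,110])*4)
cv2.imwrite("pics/g2.png",np.hstack([cv2.resize(a,(400,400)),cv2.resize(b,(400,400),interpolation=cv2.INTER_CUBIC)]))
E
```

```text
3.9 [ 0.44341631 -0.08665408  0.01629048] [ 3.14098166e+00 -5.99284506e-04  3.64430222e-01] [-1.58607323 -1.09268797 15.13435909] 0.028228279078057958
[[196.96447026 250.44545159]
 [202.98633889 201.79236406]]
```

View pics/g2.png

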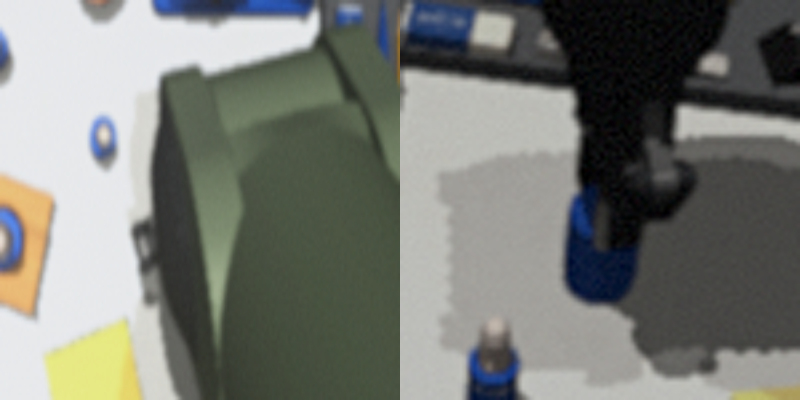

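>>> apply_moves(
  claw=[0.02,0.02,0.02,0.02,0.02,0.02,0.02],
  xyz=[
    [0,0,-0.01],
    [0,0,-0.03],
    [0,0,-0.04],
    [0,0,-0.04],
    [0,0,-0.03],
    [0,0,0],
    [0,0,0],
  ],
  twist=[
    [0,0,0],
    [0,0,0],
    [0,0,0],
    [0,0,0],
    [0,0,0],
    [0,0,0],
    [0,0,0],
  ],
)

```text
clock: 4.7
position: [0.4431, -0.0865, 0.1665]
tool_rot: [3.141, -0.001, 0.365]
force: [0.7, -0.2, -1.2]
grip_width: 0.0283
finger_force: 79.0
```

```bash
python3 - <<'E'
from h import *
s=bot.observe(); print(s["clock"],s["position"],s["tool_rot"],s["force"],s["grip_width"])
S=bot.grab_frame("side"); T=bot.grab_frame("top")
x,y,z=s["position"]
P=cyl(x,y,.017,z-.016,z+.036)
b=S["img"].copy()
p=proj(S,P); print(p.min(0),p.max(0),proj(S,[[x,y,z-.016]]))
c=[int(v) for v in (p.min(0)-35)]; b=b[c[1]:c[1]+100,c[0]:c[0]+100,::-1]
b=cv2.resize(b,(500,500),interpolation=cv2.INTER_CUBIC)
h=cv2.convexHull(p.astype(np.float32))[:,0]
cv2.polylines(b,[((h-c+.5)*5).astype(int)],1,(0,255,255),1)
cv2.imwrite("pics/g3.png",b)
E
```

```text
4.7 [ 0.4431149  -0.08653317  0.16648809] [ 3.14081698e+00 -1.07075638e-03  3.64510701e-01] [ 0.71846102 -0.15853689 -1.15810106] 0.028344093952861783
[325.17045724  92.30601011] [349.32922027 130.7663199 ] [[335.5523571  122.95349634]]
```

View pics/g3.png

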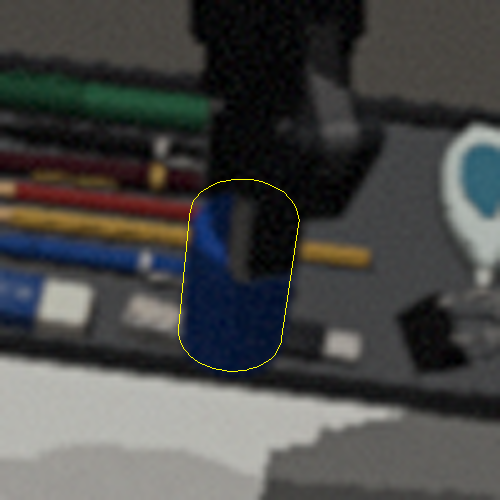

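```bash
python3 - <<'E'
from h import *
np.set_printoptions(precision=4,suppress=True)
T=bot.grab_frame("top"); S=bot.grab_frame("side")
def sil(f,p,up=8):
    x,y=p; a=[((x,y),.017,.035,.064),((x,y),.010,.064,.094),((x,y),.007,.09,.103)]
    out=[]
    for (c,r,z0,z1) in a: 
        out.append(cv2.convexHull((proj(f,cyl(x,y,r,z0,z1))*16+8*0).astype(np.float32)))
    return out
def score(f,p,sat,w):
    # modelled regions: barrel blue (sat high), neck (sat ~30): difference cost
    m=np.zeros(sat.shape,np.uint8); b=m.copy()
    h=sil(f,p); cv2.fillPoly(b,[h[0].astype(np.int32)],255,cv2.LINE_AA,4)
    for k in h[1:]: cv2.fillPoly(m,[k.astype(np.int32)],255,cv2.LINE_AA,4)
    return m,b
for n,f,uv in(("T",T,(250,250)),("S",S,(333,240))):
    u,v=uv; img=cv2.GaussianBlur(f["img"],(3,3),0).astype(float)
    blue=(img[...,2]-img[...,0]); 
    best=[]
    neckd=img.sum(2)
    for x in np.arange(.414,.432,.001):
        for y in np.arange(.072,.09,.001):
            m,b=score(f,(x,y),blue,None); m=m/255.; b=np.clip(b/255.-m,0,1)
            # blue contrast: barrel blueness high; neck minus ring around
            s=(blue*b).sum()/b.sum()-(blue*m).sum()/m.sum()*0
            # edge: neck pixels should be non blue and non orange: |r-b| small
            o=np.clip(1-m-b,0,1)[v-30:v+30,u-25:u+25]
            B=blue[v-30:v+30,u-25:u+25]; mm=m[v-30:v+30,u-25:u+25]; bb=b[v-30:v+30,u-25:u+25]
            c=np.clip(B,20,60)-20; c/=40
            c=np.where(B>20,c,0)
            cost=((bb-c)**2*(bb+mm+o)).sum()
            best.append((cost,x,y))
    best.sort(); k=np.array(best[:8]); print(n,k[0],k[:,1:].mean(0))
E
```

```text
T [62.3286  0.422   0.08  ] [0.4215 0.0814]
S [127.5019   0.422    0.082 ] [0.4219 0.0819]
```

>>> apply_moves(
  claw=[0.02,0.02,0.02,0.02,0.02,0.02,0.02,0.02,0.02,0.02],
  xyz=[
    [0.00505,-0.0206,0],
    [0.00505,-0.0206,0],
    [0.00505,-0.0206,0],
    [0.00505,-0.0206,0],
    [0.00505,-0.0206,0],
    [0.00505,-0.0206,0],
    [0.00505,-0.0206,0],
    [0.00505,-0.0207,0],
    [0,0,0],
    [0,0,0],
  ],
  twist=[
    [0,0,0],
    [0,0,0],
    [0,0,0],
    [0,0,0],
    [0,0,0],
    [0,0,0],
    [0,0,0],
    [0,0,0],
    [0,0,0],
    [0,0,0],
  ],
)

```text
clock: 5.9
position: [0.4216, 0.0822, 0.1652]
tool_rot: [-3.141, 0.001, 0.366]
force: [0.5, -0.4, -0.7]
grip_width: 0.0283
finger_force: 79.0
```

```bash
python3 - <<'E'
from h import *
s=bot.observe(); print(s["clock"],s["position"],s["tool_rot"],s["force"],s["grip_width"])
S=bot.grab_frame("side")
x,y,z=s["position"]
b=S["img"].copy(); c=[280,150]; b=cv2.resize(b[150:270,280:400,::-1],(600,600),interpolation=cv2.INTER_CUBIC)
for P in(cyl(x,y,.017,z-.016,z+.036),cyl(.422,.082,.017,.03,.064),np.vstack([cyl(.422,.082,.01,.064,.094),cyl(.422,.082,.007,.094,.103)])):
    h=cv2.convexHull(proj(S,P).astype(np.float32))[:,0]
    cv2.polylines(b,[((h-c+.5)*5).astype(int)],1,(0,255,255),1)
cv2.imwrite("pics/g4.png",b)
E
```

```text
5.9 [0.42162229 0.08215537 0.16524995] [-3.14134997e+00  1.22407073e-03  3.65910519e-01] [ 0.54864444 -0.43382877 -0.71798263] 0.02829275781038935
```

View pics/g4.png

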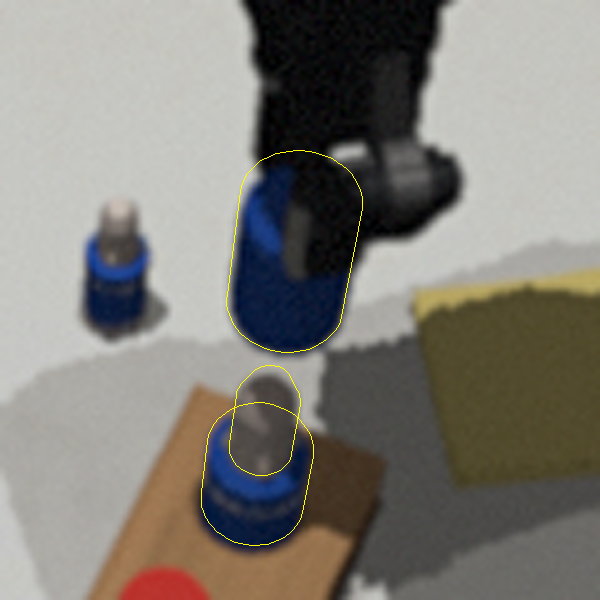

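>>> apply_moves(
  claw=[0.02,0.02,0.02,0.02,0.02,0.02,0.02,0.02],
  xyz=[
    [0.0011,-0.0004,0.01],
    [0,0,0.015],
    [0,0,0.012],
    [0,0,0.008],
    [0,0,0.008],
    [0,0,0.007],
    [0,0,0],
    [0,0,0],
  ],
  twist=[
    [0,0,0],
    [0,0,0],
    [0,0,0],
    [0,0,0],
    [0,0,0],
    [0,0,0],
    [0,0,0],
    [0,0,0],
  ],
)

```text
clock: 6.75
position: [0.4229, 0.0829, 0.1059]
tool_rot: [-3.142, -0.0, 0.365]
force: [0.3, -0.4, -0.1]
grip_width: 0.0284
finger_force: 79.0
```

>>> apply_moves(
  claw=[0.02,0.02,0.02,0.02,0.02,0.02],
  xyz=[
    [0,0,0.003],
    [0,0,0.003],
    [0,0,0.003],
    [0,0,0.002],
    [0,0,0],
    [0,0,0],
  ],
  twist=[
    [0,0,0],
    [0,0,0],
    [0,0,0],
    [0,0,0],
    [0,0,0],
    [0,0,0],
  ],
)

```text
clock: 7.35
position: [0.4228, 0.0829, 0.0948]
tool_rot: [-3.142, 0.0, 0.365]
force: [0.2, -0.1, -1.4]
grip_width: 0.0281
finger_force: 79.0
```

>>> apply_moves(
  claw=[0.02,0.02,0.02,0.02],
  xyz=[
    [0,0,0.002],
    [0,0,0.002],
    [0,0,0.002],
    [0,0,0],
  ],
  twist=[
    [0,0,0],
    [0,0,0],
    [0,0,0],
    [0,0,0],
  ],
)

```text
clock: 7.75
position: [0.4228, 0.0828, 0.0886]
tool_rot: [3.142, 0.0, 0.365]
force: [-0.2, -0.1, -0.1]
grip_width: 0.0283
finger_force: 79.1
```

>>> apply_moves(
  claw=[0.02,0.02,0.02],
  xyz=[
    [0,0,0.0015],
    [0,0,0.0015],
    [0,0,0],
  ],
  twist=[
    [0,0,0],
    [0,0,0],
    [0,0,0],
  ],
)

```text
clock: 8.05
position: [0.4227, 0.0829, 0.0856]
tool_rot: [-3.141, 0.0, 0.365]
force: [-0.3, -1.5, 0.1]
grip_width: 0.028
finger_force: 79.2
```

>>> apply_moves(
  claw=[0.02,0.02,0.02],
  xyz=[
    [0,0,0.0015],
    [0,0,0.0015],
    [0,0,0],
  ],
  twist=[
    [0,0,0],
    [0,0,0],
    [0,0,0],
  ],
)

```text
clock: 8.35
position: [0.4227, 0.0829, 0.0826]
tool_rot: [-3.141, 0.0, 0.365]
force: [-0.1, -0.1, -2.3]
grip_width: 0.0281
finger_force: 79.1
```

```bash
python3 - <<'E'
from h import *
s=bot.observe(); print(s["clock"],s["position"],s["force"],s["grip_width"])
S=bot.grab_frame("side");T=bot.grab_frame("top")
x,y,z=s["position"]
b=S["img"].copy(); c=[285,190]; b=cv2.resize(b[190:270,285:365,::-1],(560,560),interpolation=cv2.INTER_CUBIC)
for P in(cyl(x,y,.017,z-.016,z+.036),):
    h=cv2.convexHull(proj(S,P).astype(np.float32))[:,0]
    cv2.polylines(b,[((h-c+.5)*7).astype(int)],1,(0,255,255),1)
cv2.imwrite("pics/g5.png",b)
E
```

```text
8.35 [0.42266476 0.08285166 0.08255127] [-0.10213141 -0.07921136 -2.29599218] 0.028116849301245982
```

View pics/g5.png

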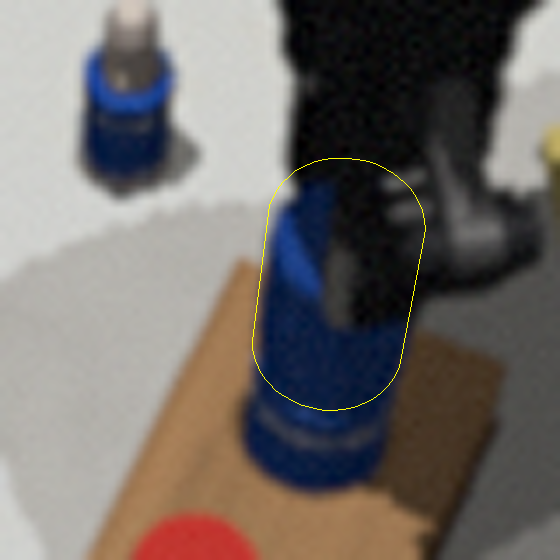

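>>> apply_moves(
  claw=[0.02,0.02],
  xyz=[
    [0,0,0.001],
    [0,0,0],
  ],
  twist=[
    [0,0,0],
    [0,0,0],
  ],
)

```text
clock: 8.65
position: [0.4228, 0.0829, 0.0817]
tool_rot: [-3.142, 0.0, 0.365]
force: [-0.1, 0.6, -0.5]
grip_width: 0.0281
finger_force: 79.2
```

>>> apply_moves(
  claw=[0.02,0.02],
  xyz=[
    [0,0,0.001],
    [0,0,0],
  ],
  twist=[
    [0,0,0],
    [0,0,0],
  ],
)

```text
clock: 8.85
position: [0.4229, 0.0829, 0.0807]
tool_rot: [-3.142, -0.0, 0.365]
force: [-0.2, 0.9, -1.5]
grip_width: 0.0278
finger_force: 79.4
```

>>> apply_moves(
  claw=[0.02,0.02],
  xyz=[
    [0,0,0.001],
    [0,0,0],
  ],
  twist=[
    [0,0,0],
    [0,0,0],
  ],
)

```text
clock: 9.05
position: [0.4235, 0.0831, 0.0803]
tool_rot: [3.141, -0.001, 0.365]
force: [-1.0, -0.1, 13.6]
grip_width: 0.0281
finger_force: 82.6
```

>>> apply_moves(
  claw=[0.02,0.02],
  xyz=[
    [0,0,0.001],
    [0,0,0],
  ],
  twist=[
    [0,0,0],
    [0,0,0],
  ],
  force=110,
)

```text
clock: 9.25
position: [0.4244, 0.0833, 0.0802]
tool_rot: [3.141, -0.003, 0.365]
force: [-4.0, -1.4, 37.2]
grip_width: 0.0271
finger_force: 106.4
```

>>> apply_moves(
  claw=[0.02,0.02,0.02,0.02,0.02,0.02,0.02,0.02,0.02,0.02,0.02,0.02,0.02,0.02],
  xyz=[
    [0,0,-0.0003],
    [0,0,0],
    [0,0,0],
    [0,0,0],
    [0,0,0],
    [0,0,0],
    [0,0,0],
    [0,0,0],
    [0,0,0],
    [0,0,0],
    [0,0,0],
    [0,0,0],
    [0,0,0],
    [0,0,0],
  ],
  twist=[
    [0,0,0],
    [0,0,0],
    [0,0,0],
    [0,0,0],
    [0,0,0],
    [0,0,0],
    [0,0,0],
    [0,0,0],
    [0,0,0],
    [0,0,0],
    [0,0,0],
    [0,0,0],
    [0,0,0],
    [0,0,0],
  ],
)

```text
clock: 10.65
position: [0.4241, 0.0832, 0.0803]
tool_rot: [3.141, -0.003, 0.365]
force: [-3.1, -1.9, 30.9]
grip_width: 0.0272
finger_force: 106.9
```

>>> apply_moves(
  claw=[0.02,0.02,0.02,0.02,0.02,0.02],
  xyz=[
    [0,0,-0.002],
    [0,0,-0.003],
    [0,0,-0.005],
    [0,0,-0.005],
    [0,0,0],
    [0,0,0],
  ],
  twist=[
    [0,0,0],
    [0,0,0],
    [0,0,0],
    [0,0,0],
    [0,0,0],
    [0,0,0],
  ],
)

```text
clock: 11.25
position: [0.4229, 0.0828, 0.0942]
tool_rot: [3.142, -0.0, 0.365]
force: [0.6, -0.2, -1.6]
grip_width: 0.0266
finger_force: 108.7
```

```bash
python3 - <<'E'
from h import *
s=bot.observe(); print(s["clock"],s["position"],s["force"],s["grip_width"])
S=bot.grab_frame("side")
b=cv2.resize(S["img"][170:270,275:375,::-1],(600,600),interpolation=cv2.INTER_CUBIC)
cv2.imwrite("pics/g6.png",b)
E
```

```text
11.25 [0.42293874 0.08281725 0.0942083 ] [ 0.63094447 -0.17937511 -1.62109993] 0.026585791065777797
```

View pics/g6.png

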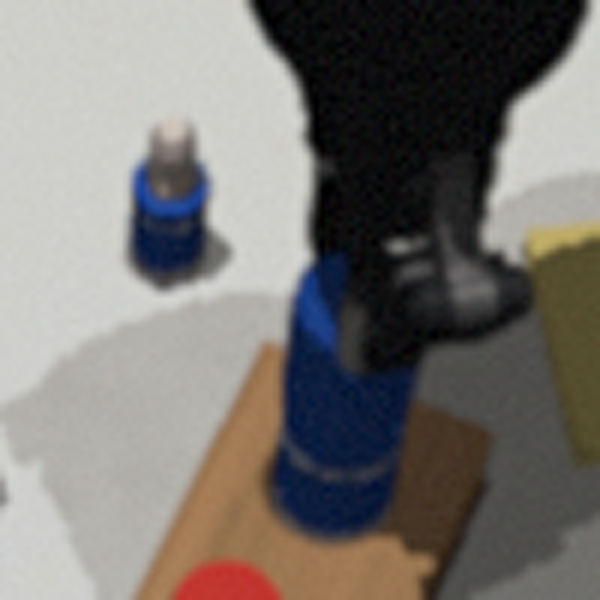

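The barrel, bottom at about (335,530), rises with the cap and leaves no white gap. I keep lifting straight up.

>>> apply_moves(
  claw=[0.02,0.02,0.02,0.02,0.02,0.02,0.02,0.02,0.02,0.02,0.02,0.02],
  xyz=[
    [0,0,-0.008],
    [0,0,-0.01],
    [0,0,-0.015],
    [0,0,-0.02],
    [0,0,-0.02],
    [0,0,-0.02],
    [0,0,-0.015],
    [0,0,-0.007],
    [0,0,0],
    [0,0,0],
    [0,0,0],
    [0,0,0],
  ],
  twist=[
    [0,0,0],
    [0,0,0],
    [0,0,0],
    [0,0,0],
    [0,0,0],
    [0,0,0],
    [0,0,0],
    [0,0,0],
    [0,0,0],
    [0,0,0],
    [0,0,0],
    [0,0,0],
  ],
)

```text
clock: 12.5
position: [0.4226, 0.0828, 0.2086]
tool_rot: [-3.141, 0.001, 0.365]
force: [0.0, -0.7, -2.0]
grip_width: 0.0267
finger_force: 108.8
```

```bash
python3 - <<'E'
from h import *
s=bot.observe(); print(s["clock"],s["position"],s["force"],s["grip_width"],abs(s["qd"]).max())
S=bot.grab_frame("side")
b=cv2.resize(S["img"][110:310,220:400,::-1],None,fx=3,fy=3,interpolation=cv2.INTER_CUBIC)
cv2.imwrite("pics/g7.png",b)
E
```

```text
12.5 [0.42255171 0.08284283 0.20855233] [ 0.02478148 -0.70032185 -1.95907526] 0.026685547832806463 0.003967578831839138
```

View pics/g7.png

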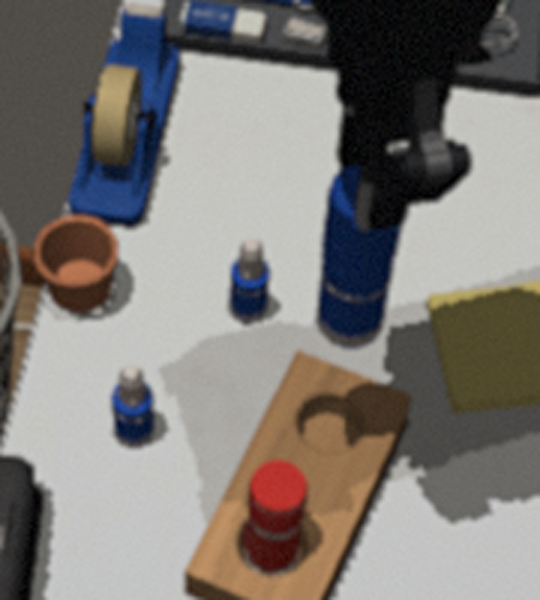

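The stick hangs upright from its cap at (355,260), its well at (330,420) is empty, and red and the pot are untouched.

```bash
python3 -c "
from workcell import bot
print(bot.job_done())"
```

```text
the job is handed in; nothing more can be done
None
```

The job is handed in: the cap was pressed home and held at about 30 N for over a second, though I never caught the click itself in the force readings, and the stick now hangs upright by its cap about 13 cm above the desk, clear of the caddy, with the red stick and clay pot left where they were.

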